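# Pin the stacked storage tubs together

## Robot

A 7-joint arm with a two-finger parallel gripper is mounted at the origin on the work surface. World frame = base frame: x ahead of the robot, y to its left, z up, the work surface at z = 0. Lengths are in m, angles in rad, forces in N, time in s.
With the tool pointing down it reaches from about 0.425 to 0.875 m from the base axis. Payload 4.7 kg.
Tool frame: the origin (TCP) lies midway between the tips of the shut fingers; the grasp point (between the pads) lies 19 mm behind it; z points along the fingers, y is the direction in which the jaws open and shut (so a half turn about z gives the same grasp; the last joint's range is limited). The gripper opens to 87 mm and grips with 3 to 60 N. Pads are 19 mm wide; open, the fingers measure 117 mm over their backs; the gripper's body (75 mm by 190 mm) begins 51 mm behind the grasp point.
Start: joints at [1.196, 0.321, -0.07, 1.45, 0.023, 1.371, -0.057], TCP at [0.246, -0.602, 0.223] pointing down, gripper open.
Joint ranges: [-2.86, 2.86], [-0.3, 2.09], [-1.38, 1.24], [0.06, 2.45], [-1.56, 4.7], [0.09, 2.05], [-2.69, 2.69]. Speed limits (rad/s): [2.57, 2.57, 3.14, 3.14, 3.14, 3.14, 3.14].

## Interface

Orientations are given as [roll, pitch, yaw] about the fixed x, y, z axes, in that order (R = Rz(yaw) Ry(pitch) Rx(roll)).
In Python, from bench import telemetry, camera, close_job gives the robot as it stands.
- The arm moves only by the tool send_rows, never from a script. Its argument "plan" is a list of rows, each an object with "offset": the shift along the tool's x, y, z in m, a list of three; "rot": the turn, a rotation vector about the tool's x, y, z in rad, a list of three; "fingers": the opening, from -1 (shut) to 1 (fully open), so that 0 is half open. A call has 1 to 12 rows; each row is the pose to reach, as a shift and turn from the pose commanded when the call began, along the tool's axes at that moment; what a row does not reach only later rows make up. A row lasts 1/8 s, in which the tool goes at most 62.5 mm and 10.7 degrees, less where a joint would pass 70% of its speed; a pose out of reach is approached as far as the arm can. A call with a gripper value outside its range is refused whole. The fingers move at their own pace and stop on an object; the grip force is fixed at half the most. Time passes only in rows, so rows that repeat a pose let the fingers close. It gives the time, the measured TCP pose, the force and the opening at its end, in the units of the state.
- telemetry.observe(): the state, without advancing time (a new reading comes with each control period).
- camera(name): name is "side" or "top"; returns a dict with "pixels" (420x560x3 uint8, blue, green, red), "intrinsics" (3x3 intrinsics, pixels), "rvec" (rotation vector, rad) and "tvec" (3), from world to camera coordinates, as OpenCV has them. Camera axes: x right, y down, z forward; pixel columns grow to the right and rows downward; lengths in m; the calibration is good to about 2 mm. A picture is of the moment at which its call begins. There is no depth.
- close_job(): hands the job in, once; it reports no verdict.
The state is a dict: "t": time; "qpos": joint angles; "joint_vel": joint speeds; "tau": joint torques, N m; "position": TCP position; "ee_rot": TCP orientation; "ft_force": force on the tool from outside, world axes, zero at the start; "ft_torque": the same for the moment, N m; "width": finger opening in m.
Only numpy, scipy, OpenCV 4.12 (cv2) and the standard library are available. Lean on these libraries where they do the work, as an engineer would, in place of code of your own. Each camera call takes 0.05 s, during which the arm holds its last target.

## Task

Lock the two stacked white tubs together: take the longer of the two wooden-headed pins from its oak rest and put it tip down into the hole of the upper tub's side tab, then use it to draw the upper tub gently along, towards the robot, until you feel the tip drop into the hidden hole of the tab below. Press the pin fully home past its spring catch, without forcing it, so that its head sits flush on the upper tab, and let go. Leave the short pin and everything else on the counter where they are.

Things in the scene. Friction and masses are not known exactly. Their poses are not given: they have to be found in the camera images.
- long_pin (a point): Centre of the long pin (100 mm tall, 70 g), standing in a hole of the oak rest, leaning at most 0.03 rad; z up its axis. Steel shank 10 mm thick, 60 mm long, its lowest 8 mm tapered to a 6 mm flat tip. Above it a dark wooden head, 24 (x) by 14 (y) by 40 mm tall: its underside is 10 mm, its top 50 mm above this point. In the rest 20 mm of shank show below the head.
- long_pin_tip (a point): Centre of the tip (lowest end) of the long pin, 50 mm below its centre, same axes.
- short_pin (a point): Centre of the short pin, to be left alone: same head, but its shank is only 30 mm and its head sits right on the oak rest, so that the long pin stands 20 mm taller. Which hole of the rest holds which pin varies.
- rest: Fixed oak rest block, 60 (x) by 150 (y) by 55 mm tall; origin at the centre of its underside. Two upright holes in its top at y = -36 and +36 mm, 11 mm in diameter, 40 mm deep.
- tab_hole (a point): Mouth centre, at the tab's top face, of the upright hole (13 mm in diameter, straight through) in the side tab of the upper tub; moves with that tub. Tab 10 mm thick, 80 mm long (y). Axes: z up, y along the tubs' length (+y roughly away from the robot), x towards the tubs, whose wall begins 34 mm in +x.
- tub_lid (a point): Centre of the top of the upper tub's lid, 51 mm above the tab's top face; axes as tab_hole. The upper tub (160 x 260 mm) can slide only along y, about 12 mm past the aligned place to -y and 34 mm to +y, on the fixed lower tub, with 2.5 N friction. At the start it stands 5 to 30 mm too far in +y (away from the robot); how far is not measured: feel for it.
- under_tab (a point): Point 12 mm straight below tab_hole, moving with the upper tub, at the level of the top face of the lower tub's fixed tab (120 mm long, 24 mm thick). That tab blocks the pin until its own hole (11.5 mm in diameter, straight through, open below) lies under the upper hole; the tapered tip then drops in, drawing the tub in from about 2.5 mm off. More than 40 N of the pin on the tubs spoils them.
- catch_level (a point): Point 26 mm straight below tab_hole, moving with the upper tub. At this level a sprung steel ball stands 2 mm into the pin's way from the lower hole's +x side; it resists a passing pin with a few newtons and then holds it by friction, so the pin must be pressed and does not fall home. Home: head's underside on the upper tab, pin's centre 10 mm below tab_hole.
Things that resemble listed ones, but are neither listed nor needed, are in the scene too. What is shaped like the part that bears long_pin but blue, purple or red is not meant.

How it is judged:
On the way, in this order (a step that is already met when the one before it is completed fails the run):
1. the long pin is lifted clear of the rest (z of long_pin_tip in the frame of rest above 0.06 m), for 0.1 s.
2. the long pin's tip has entered the hole of the upper tab (z of long_pin_tip in the frame of tab_hole below -0.006 m and horizontal distance between long_pin_tip and tab_hole below 0.007 m), for 0.1 s.
At the end, for the whole second after the job is handed in: The long pin stands through both tabs, its head down on the upper tab (underside within 3 mm of it), centred in the hole within 4 mm, upright within 0.1 rad, at rest and released (z of long_pin in the frame of tab_hole below -0.007 m and horizontal distance between long_pin and tab_hole below 0.004 m and angle between the z axis of long_pin and the z axis of tab_hole, either way round below 0.1 rad and linear speed of long_pin_body below 0.02 m/s); the robot touches nothing.
It fails at once if the pin is pressed on the tubs with more than 40 N (contact force between long_pin_body and tubs above 40 N).
It fails at once if the robot itself pushes on the tubs with more than 40 N (contact force between the arm and tubs above 40 N).
It fails at once if the short pin is moved by more than 20 mm (distance of short_pin from where it was at the start of the episode above 0.02 m).
It fails at once if a bystander is moved by more than 30 mm (distance of any of brush_holder, spice_jar, bowl, mug, mill, tin from where it was at the start of the episode above 0.03 m).
It also fails if it takes over 61 s, if anything falls off the work surface, if the arm or the gripper's body presses on something with over 40 N, if the wrist force passes 120 N, or if a joint passes its speed limit or range.

## Working session

There is one attempt and no reset: what is moved stays moved. The work goes in short steps, Python scripts to look and compute and a tool call to move; the robot and the scene stay as the last step left them, time stands still between calls to the robot, and variables do not carry over. Pictures are saved under pics/ and viewed, and the job is handed in when it is done.

Besides the shell and the picture viewer there is one more tool, called after "Request:" in YAML: its name, and indented under it one key for each argument. send_rows: Moves the arm, as the interface text tells. Its arguments: {"type":"object","properties":{"plan":{"type":"array","items":{"type":"object","properties":{"offset":{"type":"array","items":{"type":"number"}},"rot":{"type":"array","items":{"type":"number"}},"fingers":{"type":"number"}}}}},"required":["plan"]}

```bash
mkdir -p pics; ls; cat > h.py <<'E'
import numpy as np,cv2,pickle
from bench import telemetry,camera
def snap(n,tag):
    c=camera(n); cv2.imwrite(f'pics/{tag}.png',c['pixels']); pickle.dump(c,open(f'pics/{tag}.pkl','wb')); return c
def load(tag): return pickle.load(open(f'pics/{tag}.pkl','rb'))
def ray(c,uv):
    K=np.array(c['intrinsics']);R=cv2.Rodrigues(np.array(c['rvec'],float))[0];t=np.array(c['tvec'],float).ravel()
    d=R.T@np.linalg.inv(K)@np.array([uv[0],uv[1],1.]); return -R.T@t,d/np.linalg.norm(d)
def onz(c,uv,z):
    o,d=ray(c,uv); return o+d*(z-o[2])/d[2]
def tri(c1,p1,c2,p2):
    o1,d1=ray(c1,p1);o2,d2=ray(c2,p2)
    s=np.linalg.lstsq(np.stack([d1,-d2],1),o2-o1,rcond=None)[0]
    a=o1+s[0]*d1;b=o2+s[1]*d2; return (a+b)/2,np.linalg.norm(a-b)
def proj(c,P):
    return cv2.projectPoints(np.array(P,float).reshape(-1,3),np.array(c['rvec'],float),np.array(c['tvec'],float),np.array(c['intrinsics']),None)[0].reshape(-1,2)
E
python3 - <<'E'
from h import *
np.set_printoptions(precision=4,suppress=True)
for n in('side','top'):
    c=snap(n,n+'0'); print(n,ray(c,(280,210)),c['intrinsics'])
print(telemetry.observe())
E
```

```text
pics
side (array([0.1637, 0.5036, 0.7001]), array([ 0.4216, -0.5402, -0.7283])) [[404.5108   0.     282.2243]
 [  0.     404.5108 211.2866]
 [  0.       0.       1.    ]]
top (array([0.4833, 0.0561, 0.8971]), array([ 0.0475,  0.0084, -0.9988])) [[408.8287   0.     277.6389]
 [  0.     408.8287 210.6594]
 [  0.       0.       1.    ]]
{'t': 0.1, 'qpos': array([ 1.1961,  0.3217, -0.0701,  1.4516,  0.0226,  1.3708, -0.0569]), 'joint_vel': array([ 0.0005,  0.0002,  0.0008, -0.0022, -0.0007, -0.0003, -0.0006]), 'tau': array([ -0.001 , -49.2571,  -0.4063, -31.3398,  -0.0643,   0.0395,
         0.0001]), 'position': array([ 0.2462, -0.6011,  0.2216]), 'ee_rot': array([-3.1399,  0.0001,  0.3888]), 'ft_force': array([ 0.4326, -0.7321, -0.2643]), 'ft_torque': array([-0.0478, -0.0155, -0.0185]), 'width': 0.08700739444544657}
```

View pics/side0.png

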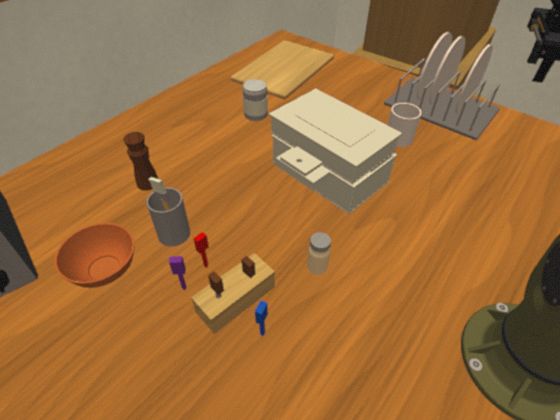

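View pics/top0.png

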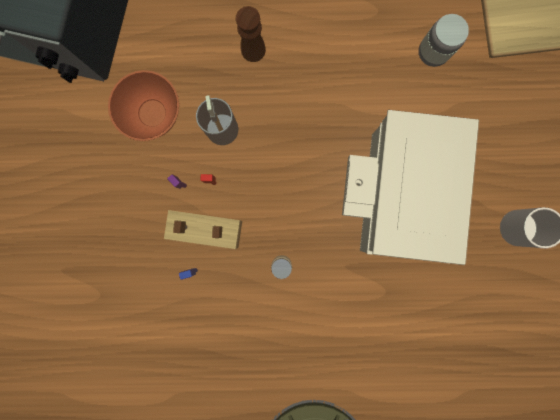

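The side view shows the rest at about (234,290), with dark heads at (216,283) and (248,267). Blue, purple and red decoys stand around it. The tab hole is at about (299,160). In the top view the heads are at (179,227) and (217,232) and the hole at (359,182). I'll enlarge both.

```bash
python3 - <<'E'
from h import *
s=load('side0')['pixels'];t=load('top0')['pixels']
def cr(i,x,y,w,h,k): return cv2.resize(i[y:y+h,x:x+w],None,fx=k,fy=k,interpolation=cv2.INTER_CUBIC)
cv2.imwrite('pics/c_s.png',cr(s,180,225,110,110,5))
cv2.imwrite('pics/c_t.png',cr(t,155,165,100,125,4))
a=cr(s,265,125,80,80,5);b=cr(t,335,140,80,80,5)
cv2.imwrite('pics/c_h.png',np.hstack([a,b]))
E
```

```text
(no output)
```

View pics/c_s.png

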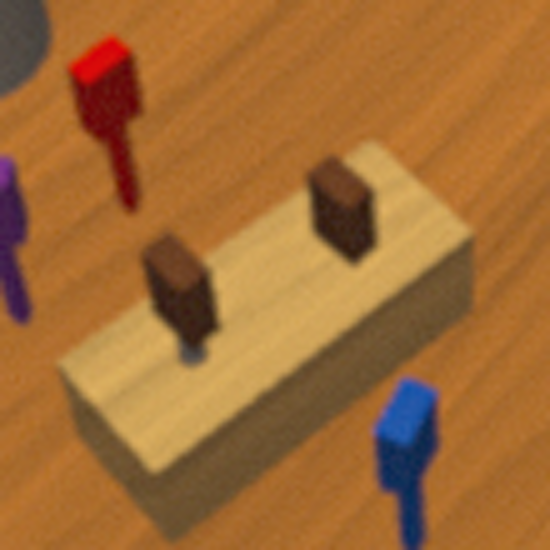

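View pics/c_t.png

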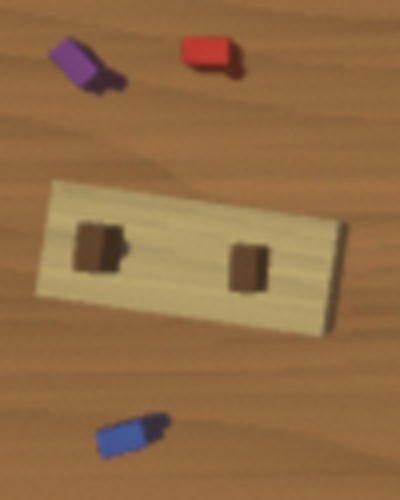

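View pics/c_h.png

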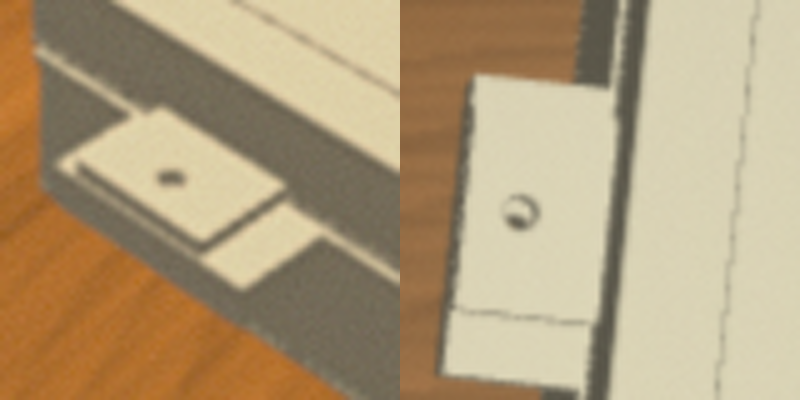

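Candidates are the dark heads at side (216,283) and (248,267), top (178,227) and (217,232). The crop shows a shank only under the left one, at side (218,296), and it also stands taller, so **left is the long pin**. The red, purple and blue ones are decoys. Next I'll measure.

```bash
python3 - <<'E'
from h import *
np.set_printoptions(precision=4,suppress=True)
S=load('side0');T=load('top0')
f=lambda x,y,ox,oy,k:(x/k+ox-.5+.5/k,y/k+oy-.5+.5/k)
# hole
hs=f(171,178,265,125,5); ht=f(519,0,0,0,1); ht=f(520-400,212,335,140,5)
print('hole',tri(S,hs,T,ht))
# tab corners
for a,b in (((162,106),(475,75)),((287,188),(590,323)),((205,245),(453,308)),((78,165),(475,75))):
    print('tabc',tri(S,f(*a,265,125,5),T,f(b[0]-400,b[1],335,140,5)))
# long pin top
print('long top',tri(S,f(178,263,180,225,5),T,f(90,247,155,165,4)))
print('short top',tri(S,f(340,183,180,225,5),T,f(247,268,155,165,4)))
# rest corners: side order far-left... 
rs=[(60,365),(157,473),(472,235),(372,140)]
rt=[(52,181),(37,296),(325,335),(342,220)]
for z in(.055,):
  print('rest S',[onz(S,f(*p,180,225,5),z) for p in rs]); print('rest T',[onz(T,f(*p,155,165,4),z) for p in rt])
# lid corners in both
print('lid',[tri(S,a,T,b) for a,b in (((315,92),(388,112)),((272,125),(388,112)),((399,130),(465,263)),((361,162),(372,255)))])
E
```

```text
hole (array([ 0.5737, -0.0909,  0.1014]), np.float64(0.0011846964022483354))
tabc (array([ 0.6014, -0.0805,  0.1391]), np.float64(0.04476241796083393))
tabc (array([ 0.529 , -0.1176,  0.1017]), np.float64(0.0012263325809400995))
tabc (array([ 0.5362, -0.0647,  0.0995]), np.float64(0.00028824208313625176))
tabc (array([ 0.6257, -0.0795,  0.09  ]), np.float64(0.009083369056014982))
long top (array([0.4925, 0.2617, 0.1113]), np.float64(0.00042890542709764326))
short top (array([0.4818, 0.19  , 0.09  ]), np.float64(0.0021599810631540003))
rest S [array([0.5264, 0.2968, 0.055 ]), array([0.4683, 0.3054, 0.055 ]), array([0.4454, 0.1594, 0.055 ]), array([0.505 , 0.1489, 0.055 ])]
rest T [array([0.5274, 0.2958, 0.055 ]), array([0.4681, 0.3038, 0.055 ]), array([0.4458, 0.1552, 0.055 ]), array([0.5048, 0.1457, 0.055 ])]
lid [(array([ 0.6268, -0.1342,  0.2472]), np.float64(0.09196355544063588)), (array([ 0.7069, -0.1522,  0.1064]), np.float64(0.004576407552593312)), (array([ 0.4203, -0.2653,  0.1581]), np.float64(0.004731759824181603)), (array([ 0.4319, -0.1025,  0.1632]), np.float64(0.007847727685609625))]
```

```bash
cat >> h.py <<'E'
def goto(P,yaw=None):
    s=telemetry.observe();p=np.array(s['position']);r=s['ee_rot']
    from scipy.spatial.transform import Rotation as Ro
    R=Ro.from_euler('xyz',r)
    if yaw is None: yaw=r[2]
    D=Ro.from_euler('xyz',[np.pi,0,yaw])
    print('off',np.round(R.inv().apply(np.array(P)-p),4),'rot',np.round((R.inv()*D).as_rotvec(),4))
E
python3 - <<'E'
from h import *
np.set_printoptions(precision=4,suppress=True)
T=load('top0')
q=[onz(T,p,.152) for p in ((388,112),(477,118),(465,263),(369,255))];print(q)
for i in range(4):
    d=q[(i+1)%4]-q[i];print(np.linalg.norm(d[:2]),np.arctan2(d[1],d[0]))
s=telemetry.observe();print(s['position'],s['ee_rot'])
goto([.60,-.25,.34],.9); goto([.4925,.2617,.22],1.42)
E
```

```text
[array([ 0.6957, -0.1389,  0.152 ]), array([ 0.6814, -0.3008,  0.152 ]), array([ 0.4177, -0.2694,  0.152 ]), array([ 0.4346, -0.0974,  0.152 ])]
0.16253513419980503 -1.6592585273397764
0.2655475514124559 3.022844478004431
0.17283668831070678 1.472885741031412
0.26442919259878905 -0.15785582497643422
[ 0.2462 -0.6011  0.2216] [-3.1399  0.0001  0.3888]
off [ 0.4605 -0.1909 -0.1182] rot [-0.0017 -0.0003 -0.5112]
off [ 0.555  -0.705   0.0027] rot [-0.0016 -0.0008 -1.0312]
```

Request:
send_rows:
  plan:
    - {"offset": [0.05, -0.02, -0.04], "rot": [0, 0, -0.05], "fingers": 1}
    - {"offset": [0.1, -0.04, -0.08], "rot": [0, 0, -0.15], "fingers": 1}
    - {"offset": [0.15, -0.06, -0.11], "rot": [0, 0, -0.25], "fingers": 1}
    - {"offset": [0.2, -0.08, -0.12], "rot": [0, 0, -0.35], "fingers": 1}
    - {"offset": [0.25, -0.1, -0.12], "rot": [0, 0, -0.4], "fingers": 1}
    - {"offset": [0.3, -0.12, -0.12], "rot": [0, 0, -0.45], "fingers": 1}
    - {"offset": [0.35, -0.14, -0.12], "rot": [0, 0, -0.5], "fingers": 1}
    - {"offset": [0.4, -0.165, -0.12], "rot": [0, 0, -0.5], "fingers": 1}
    - {"offset": [0.46, -0.19, -0.12], "rot": [0, 0, -0.5], "fingers": 1}
    - {"offset": [0.46, -0.19, -0.12], "rot": [0, 0, -0.5], "fingers": 1}

```text
t: 1.35
position: [0.6032, -0.2442, 0.3414]
ee_rot: [-3.139, -0.004, 0.899]
ft_force: [-0.8, -0.0, -0.3]
width: 0.0869
```

```bash
python3 - <<'E'
from h import *
goto([.4925,.2617,.22],1.42)
E
```

```text
off [ 0.3268 -0.4011  0.1236] rot [-0.0017 -0.0043 -0.5205]
```

Request:
send_rows:
  plan:
    - {"offset": [0.03, -0.04, 0], "rot": [0, 0, -0.05], "fingers": 1}
    - {"offset": [0.06, -0.08, 0], "rot": [0, 0, -0.15], "fingers": 1}
    - {"offset": [0.1, -0.12, 0], "rot": [0, 0, -0.2], "fingers": 1}
    - {"offset": [0.13, -0.16, 0], "rot": [0, 0, -0.25], "fingers": 1}
    - {"offset": [0.17, -0.21, 0.0], "rot": [0, 0, -0.3], "fingers": 1}
    - {"offset": [0.2, -0.25, 0.0], "rot": [0, 0, -0.35], "fingers": 1}
    - {"offset": [0.24, -0.3, 0.02], "rot": [0, 0, -0.4], "fingers": 1}
    - {"offset": [0.28, -0.34, 0.05], "rot": [0, 0, -0.45], "fingers": 1}
    - {"offset": [0.31, -0.38, 0.08], "rot": [0, 0, -0.5], "fingers": 1}
    - {"offset": [0.327, -0.401, 0.1], "rot": [0, 0, -0.52], "fingers": 1}
    - {"offset": [0.327, -0.401, 0.124], "rot": [0, 0, -0.52], "fingers": 1}
    - {"offset": [0.327, -0.401, 0.124], "rot": [0, 0, -0.52], "fingers": 1}

```text
t: 2.85
position: [0.4938, 0.2538, 0.2165]
ee_rot: [-3.138, 0.003, 1.409]
ft_force: [0.7, -0.5, 0.8]
width: 0.0871
```

```bash
python3 - <<'E'
from h import *
s=telemetry.observe();print(s['position'],s['ee_rot'],s['ft_force'],s['qpos'])
goto([.4925,.2617,.082],1.42)
snap('side','side1')
E
```

```text
[0.49378144 0.25383534 0.21647959] [-3.13811139e+00  2.88126289e-03  1.40851091e+00] [ 0.71441852 -0.52073618  0.80397258] [ 0.18133     0.19790217 -0.79137607  1.6723054   0.1439628   1.33617991
 -0.7968041 ]
off [ 0.0079 -0.0021  0.1345] rot [-0.0035  0.0029 -0.0115]
```

View pics/side1.png

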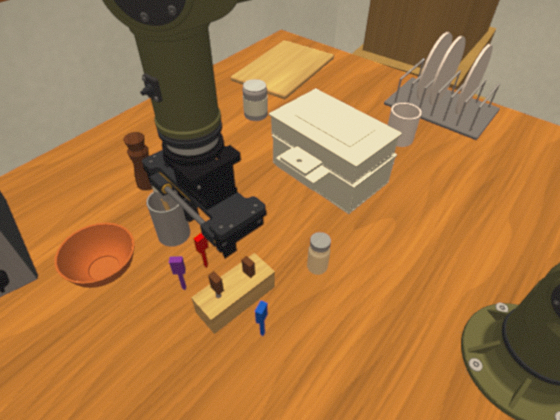

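```bash
python3 - <<'E'
from h import *
np.set_printoptions(precision=4,suppress=True)
S=load('side0');T=load('top0')
print('brush tip',tri(S,(157,182),T,(209,99)))
print('holder rim',onz(T,(215,115),.1), tri(S,(167,198),T,(215,117)))
print('red top',tri(S,(201,236),T,(206,178)),'purple',tri(S,(177,259),T,(174,181)),'blue',tri(S,(262,306),T,(184,275)))
E
```

```text
brush tip (array([0.7255, 0.1891, 0.1477]), np.float64(0.006385402583691559))
holder rim [0.7114 0.1883 0.1   ] (array([0.7039, 0.1863, 0.1129]), np.float64(0.00038189037486902603))
red top (array([0.5865, 0.2071, 0.1   ]), np.float64(0.00011626432821129744)) purple (array([0.5823, 0.2712, 0.0976]), np.float64(0.0008882044498962743)) blue (array([0.3976, 0.2506, 0.1022]), np.float64(0.0010823081599750553))
```

Request:
send_rows:
  plan:
    - {"offset": [0.008, -0.002, 0.02], "rot": [0, 0, -0.01], "fingers": 1}
    - {"offset": [0.008, -0.002, 0.05], "rot": [0, 0, -0.01], "fingers": 1}
    - {"offset": [0.008, -0.002, 0.08], "rot": [0, 0, -0.01], "fingers": 1}
    - {"offset": [0.008, -0.002, 0.08], "rot": [0, 0, -0.01], "fingers": 1}
    - {"offset": [0.008, -0.002, 0.08], "rot": [0, 0, -0.01], "fingers": 1}

```text
t: 3.52
position: [0.4948, 0.2641, 0.1395]
ee_rot: [3.14, -0.001, 1.419]
ft_force: [0.5, -0.5, 0.7]
width: 0.0869
```

```bash
python3 - <<'E'
from h import *
goto([.4922,.2617,.082],1.42)
a=snap('side','side2')['pixels'];b=snap('top','top2')['pixels']
f=lambda i,x,y:cv2.resize(i[y:y+130,x:x+130],None,fx=3,fy=3,interpolation=2)
cv2.imwrite('pics/c2.png',np.hstack([f(a,150,200),f(b,120,160)]))
E
```

```text
off [-0.0028 -0.0022  0.0575] rot [ 0.0011 -0.001  -0.0012]
```

View pics/c2.png

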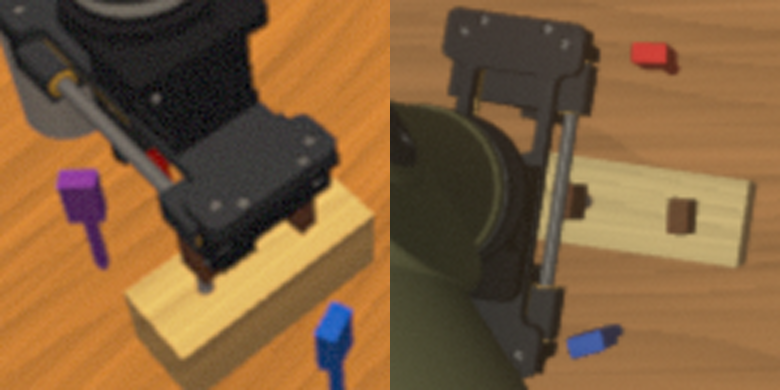

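Request:
send_rows:
  plan:
    - {"offset": [-0.002, -0.002, 0.02], "rot": [0, 0, 0], "fingers": 1}
    - {"offset": [-0.002, -0.002, 0.04], "rot": [0, 0, 0], "fingers": 1}
    - {"offset": [-0.002, -0.002, 0.057], "rot": [0, 0, 0], "fingers": 1}
    - {"offset": [-0.002, -0.002, 0.057], "rot": [0, 0, 0], "fingers": 1}
    - {"offset": [-0.002, -0.002, 0.057], "rot": [0, 0, 0], "fingers": 1}

```text
t: 4.25
position: [0.4922, 0.2622, 0.0819]
ee_rot: [3.141, -0.001, 1.419]
ft_force: [0.0, -0.3, 0.3]
width: 0.087
```

```bash
python3 - <<'E'
from h import *
print(telemetry.observe()['ft_force'])
goto([.4922,.2617,.082],1.42)
a=snap('side','side3')['pixels']
f=lambda i,x,y:cv2.resize(i[y:y+130,x:x+130],None,fx=4,fy=4,interpolation=2)
cv2.imwrite('pics/c3.png',f(a,150,210))
E
```

```text
[ 0.02633438 -0.28545     0.27626771]
off [-0.0005  0.0001 -0.0001] rot [ 0.0003 -0.0005 -0.001 ]
```

View pics/c3.png

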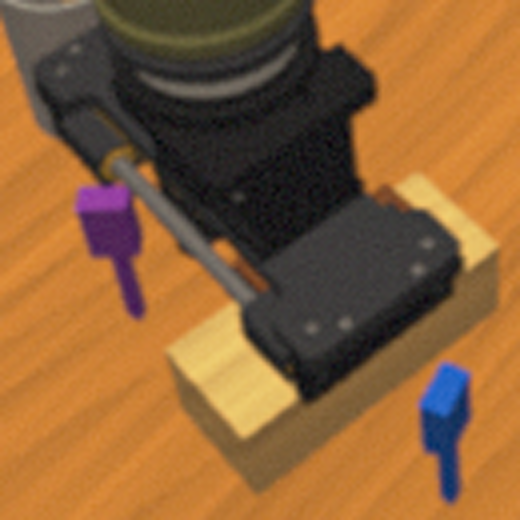

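Request:
send_rows:
  plan:
    - {"offset": [0, 0, 0], "rot": [0, 0, 0], "fingers": 0}
    - {"offset": [0, 0, 0], "rot": [0, 0, 0], "fingers": -0.4}
    - {"offset": [0, 0, 0], "rot": [0, 0, 0], "fingers": -1}
    - {"offset": [0, 0, 0], "rot": [0, 0, 0], "fingers": -1}
    - {"offset": [0, 0, 0], "rot": [0, 0, 0], "fingers": -1}
    - {"offset": [0, 0, 0], "rot": [0, 0, 0], "fingers": -1}
    - {"offset": [0, 0, 0], "rot": [0, 0, 0], "fingers": -1}
    - {"offset": [0, 0, 0], "rot": [0, 0, 0], "fingers": -1}

```text
t: 5.3
position: [0.4919, 0.2618, 0.0815]
ee_rot: [-3.142, 0.0, 1.419]
ft_force: [0.4, 0.3, 0.8]
width: 0.0241
```

Width is 24 mm, so it holds the pin across x. I'll lift.

Request:
send_rows:
  plan:
    - {"offset": [0, 0, -0.01], "rot": [0, 0, 0], "fingers": -1}
    - {"offset": [0, 0, -0.02], "rot": [0, 0, 0], "fingers": -1}
    - {"offset": [0, 0, -0.03], "rot": [0, 0, 0], "fingers": -1}
    - {"offset": [0, 0, -0.045], "rot": [0, 0, 0], "fingers": -1}
    - {"offset": [0, 0, -0.07], "rot": [0, 0, 0], "fingers": -1}
    - {"offset": [0, 0, -0.1], "rot": [0, 0, 0], "fingers": -1}
    - {"offset": [0, 0, -0.14], "rot": [0, 0, 0], "fingers": -1}
    - {"offset": [0, 0, -0.17], "rot": [0, 0, 0], "fingers": -1}
    - {"offset": [0, 0, -0.17], "rot": [0, 0, 0], "fingers": -1}
    - {"offset": [0, 0, -0.17], "rot": [0, 0, 0], "fingers": -1}

```text
t: 6.55
position: [0.4915, 0.2616, 0.251]
ee_rot: [-3.141, 0.001, 1.419]
ft_force: [-0.0, 0.2, -0.9]
width: 0.024
```

```bash
python3 - <<'E'
from h import *
s=telemetry.observe();print(s['ft_force'],s['qpos'])
goto([.5737,-.0909,.25],1.46)
a=snap('side','side4')['pixels'];b=snap('top','top4')['pixels']
f=lambda i,x,y:cv2.resize(i[y:y+180,x:x+180],None,fx=2.2,fy=2.2,interpolation=2)
cv2.imwrite('pics/c4.png',np.hstack([f(a,130,160),f(b,100,110)]))
E
```

```text
[-0.03502202  0.20556132 -0.85882696] [ 0.18020838  0.17984243 -0.80365322  1.62051213  0.13129169  1.39801469
 -0.79011232]
off [-0.336   0.1346  0.0012] rot [-0.0006  0.0008 -0.0412]
```

View pics/c4.png

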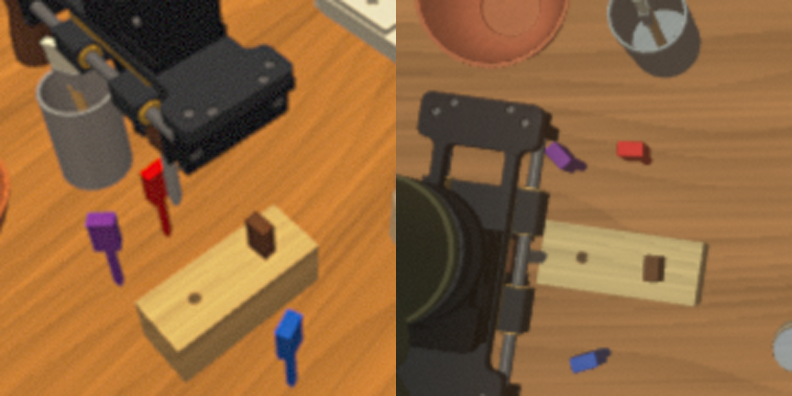

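Request:
send_rows:
  plan:
    - {"offset": [-0.03, 0.01, 0], "rot": [0, 0, 0], "fingers": -1}
    - {"offset": [-0.07, 0.03, 0], "rot": [0, 0, 0], "fingers": -1}
    - {"offset": [-0.11, 0.045, 0], "rot": [0, 0, -0.01], "fingers": -1}
    - {"offset": [-0.15, 0.06, 0], "rot": [0, 0, -0.02], "fingers": -1}
    - {"offset": [-0.19, 0.075, 0], "rot": [0, 0, -0.03], "fingers": -1}
    - {"offset": [-0.23, 0.09, 0], "rot": [0, 0, -0.04], "fingers": -1}
    - {"offset": [-0.27, 0.105, 0], "rot": [0, 0, -0.04], "fingers": -1}
    - {"offset": [-0.3, 0.12, 0], "rot": [0, 0, -0.04], "fingers": -1}
    - {"offset": [-0.325, 0.13, 0], "rot": [0, 0, -0.04], "fingers": -1}
    - {"offset": [-0.336, 0.135, 0], "rot": [0, 0, -0.04], "fingers": -1}
    - {"offset": [-0.336, 0.135, 0.02], "rot": [0, 0, -0.04], "fingers": -1}
    - {"offset": [-0.336, 0.135, 0.02], "rot": [0, 0, -0.04], "fingers": -1}

```text
t: 8.15
position: [0.5731, -0.0897, 0.2295]
ee_rot: [-3.137, -0.001, 1.46]
ft_force: [-0.0, 0.3, -0.5]
width: 0.0239
```

```bash
python3 - <<'E'
from h import *
s=telemetry.observe();print(s['ft_force'],s['qpos'])
goto([.5737,-.0909,.188],1.46)
a=snap('side','side5')['pixels'];b=snap('top','top5')['pixels']
f=lambda i,x,y:cv2.resize(i[y:y+180,x:x+180],None,fx=2.2,fy=2.2,interpolation=2)
cv2.imwrite('pics/c5.png',np.hstack([f(a,210,50),f(b,270,90)]))
E
```

```text
[-0.00298907  0.31531537 -0.50975084] [ 0.58883913  0.2128803  -0.5523043   1.60097361  0.1122427   1.36419012
 -0.08774075]
off [-0.0012  0.0009  0.0415] rot [-0.0043 -0.001  -0.    ]
```

View pics/c5.png

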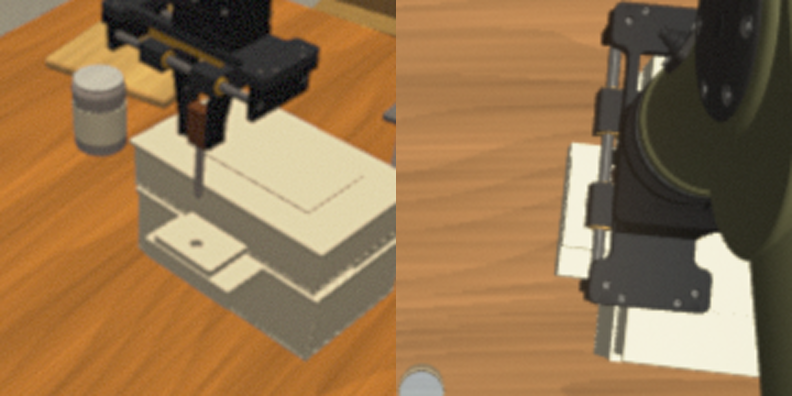

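Request:
send_rows:
  plan:
    - {"offset": [-0.001, 0.001, 0.015], "rot": [-0.004, 0, 0], "fingers": -1}
    - {"offset": [-0.001, 0.001, 0.03], "rot": [-0.004, 0, 0], "fingers": -1}
    - {"offset": [-0.001, 0.001, 0.045], "rot": [-0.004, 0, 0], "fingers": -1}
    - {"offset": [-0.001, 0.001, 0.05], "rot": [-0.004, 0, 0], "fingers": -1}
    - {"offset": [-0.001, 0.001, 0.05], "rot": [-0.004, 0, 0], "fingers": -1}
    - {"offset": [-0.001, 0.001, 0.05], "rot": [-0.004, 0, 0], "fingers": -1}

```text
t: 9.0
position: [0.5758, -0.0918, 0.1821]
ee_rot: [3.137, 0.0, 1.459]
ft_force: [0.2, -0.6, -1.1]
width: 0.0238
```

```bash
python3 - <<'E'
from h import *
s=telemetry.observe();print(s['ft_force'],s['position'],s['ee_rot'])
S=snap('side','side6');a=S['pixels']
p=s['position']
print(proj(S,[p+np.array([0,0,dz]) for dz in (.03,-.007,-.067)]), proj(S,[p+np.array([dx,dy,-.067]) for dx,dy in((.005,0),(0,.005))]))
cv2.imwrite('pics/c6.png',cv2.resize(a[110:190,260:360],None,fx=7,fy=7,interpolation=2))
E
```

```text
[ 0.24369379 -0.59457057 -1.07113036] [ 0.57575138 -0.09183331  0.18209947] [3.13657683e+00 1.52363345e-04 1.45884109e+00]
[[300.75538635 118.79509383]
 [299.98911048 133.29228526]
 [298.84207453 154.99308566]] [[297.08355723 154.11656686]
 [297.52915984 156.08034293]]
```

View pics/c6.png

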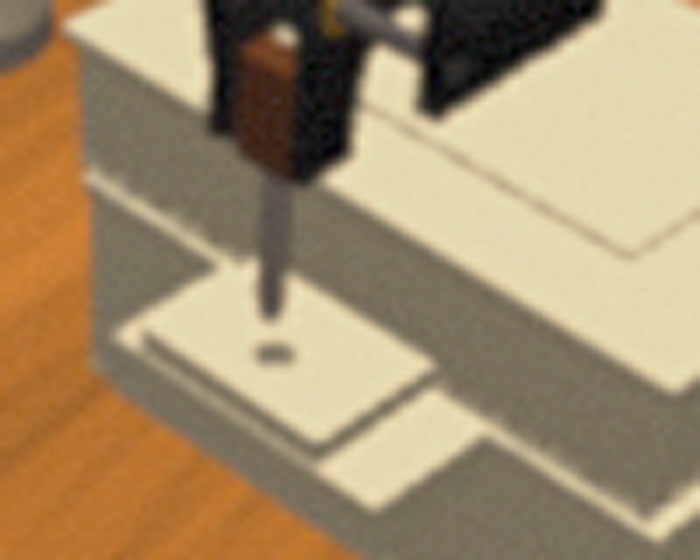

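```bash
python3 - <<'E'
from h import *
np.set_printoptions(precision=4,suppress=True)
S=load('side6');S0=load('side0');T=load('top0')
for z in(.099,.1015,.104): print('holeT',onz(T,(358.6,182.0),z),'holeS',onz(S,(298.7,160.2),z))
# subpixel hole by dark mask in both
for n,c,x,y in (('S0',S0,299,160),('S6',S,299,160),('T',T,359,182)):
    g=cv2.cvtColor(c['pixels'],6).astype(float)[y-6:y+7,x-6:x+7]; w=np.clip(np.median(g)-12-g,0,None); yy,xx=np.mgrid[y-6:y+7,x-6:x+7]
    cc,l,st,ce=cv2.connectedComponentsWithStats((w>10).astype(np.uint8)); k=l[6,6] or 1
    m=(w*(l==k));print(n,(m*xx).sum()/m.sum(),(m*yy).sum()/m.sum(),(l==k).sum())
for z in(.113,.115,.118): print('tip',onz(S,(298.3,154.5),z))
for i in range(3):print(telemetry.observe()['position'])
print(telemetry.observe()['t'])
g=T['pixels'][172:192,350:370].astype(np.uint8)
cv2.imwrite('pics/c7.png',np.hstack([cv2.resize(g,None,fx=20,fy=20,interpolation=0),cv2.resize(S['pixels'][148:168,289:309],None,fx=20,fy=20,interpolation=0)]))
E
```

```text
holeT [ 0.5735 -0.0917  0.099 ] holeS [ 0.5761 -0.0928  0.099 ]
holeT [ 0.5733 -0.0912  0.1015] holeS [ 0.5743 -0.0903  0.1015]
holeT [ 0.573  -0.0908  0.104 ] holeS [ 0.5726 -0.0879  0.104 ]
S0 298.7636186770428 160.15758754863813 23
S6 298.6956077630235 160.10827374872318 20
T 359.1559389515594 182.6874585268746 32
tip [ 0.5793 -0.0946  0.113 ]
tip [ 0.5778 -0.0926  0.115 ]
tip [ 0.5757 -0.0895  0.118 ]
[ 0.5758 -0.0918  0.1822]
[ 0.5758 -0.0918  0.1822]
[ 0.5758 -0.0918  0.1822]
9.05
```

View pics/c7.png

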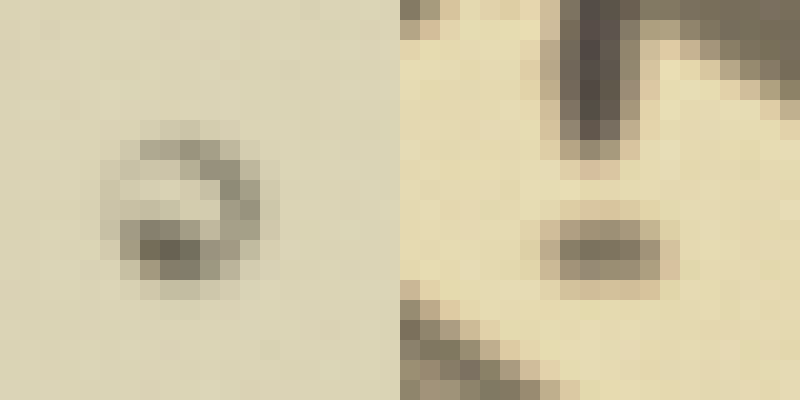

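Request:
send_rows:
  plan:
    - {"offset": [0, -0.0025, 0.002], "rot": [0, 0, 0], "fingers": -1}
    - {"offset": [0, -0.0025, 0.006], "rot": [0, 0, 0], "fingers": -1}
    - {"offset": [0, -0.0025, 0.01], "rot": [0, 0, 0], "fingers": -1}
    - {"offset": [0, -0.0025, 0.012], "rot": [0, 0, 0], "fingers": -1}
    - {"offset": [0, -0.0025, 0.014], "rot": [0, 0, 0], "fingers": -1}
    - {"offset": [0, -0.0025, 0.0155], "rot": [0, 0, 0], "fingers": -1}
    - {"offset": [0, -0.0025, 0.0165], "rot": [0, 0, 0], "fingers": -1}
    - {"offset": [0, -0.0025, 0.0165], "rot": [0, 0, 0], "fingers": -1}

```text
t: 10.05
position: [0.5729, -0.0916, 0.165]
ee_rot: [3.138, 0.0, 1.459]
ft_force: [-0.3, 0.9, -0.8]
width: 0.0236
```

```bash
python3 - <<'E'
from h import *
s=telemetry.observe();print(s['ft_force'],s['position'],s['ee_rot'])
S=snap('side','side8');a=S['pixels']
cv2.imwrite('pics/c8.png',cv2.resize(a[130:180,270:340],None,fx=9,fy=9,interpolation=2))
E
```

```text
[-0.27227623  0.90648307 -0.83270897] [ 0.5728931  -0.0915591   0.16498591] [3.13761704e+00 9.66047142e-05 1.45883467e+00]
```

View pics/c8.png

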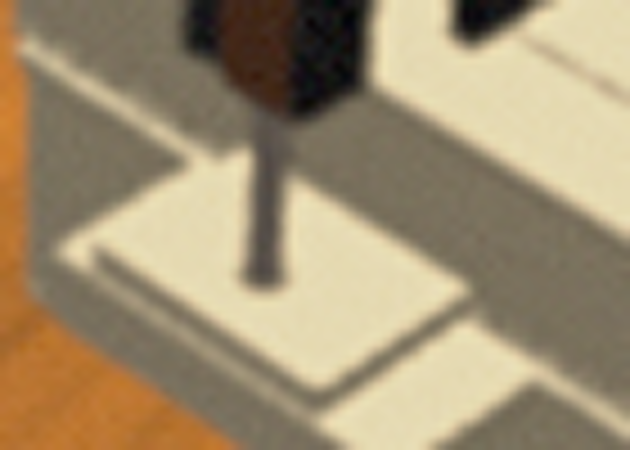

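Request:
send_rows:
  plan:
    - {"offset": [0, 0, 0.002], "rot": [0, 0, 0], "fingers": -1}
    - {"offset": [0, 0, 0.004], "rot": [0, 0, 0], "fingers": -1}
    - {"offset": [0, 0, 0.006], "rot": [0, 0, 0], "fingers": -1}
    - {"offset": [0, 0, 0.007], "rot": [0, 0, 0], "fingers": -1}
    - {"offset": [0, 0, 0.007], "rot": [0, 0, 0], "fingers": -1}

```text
t: 10.72
position: [0.5729, -0.0915, 0.1579]
ee_rot: [3.138, 0.0, 1.459]
ft_force: [0.3, 0.2, -0.4]
width: 0.024
```

Request:
send_rows:
  plan:
    - {"offset": [0, 0, 0.001], "rot": [0, 0, 0], "fingers": -1}
    - {"offset": [0, 0, 0.002], "rot": [0, 0, 0], "fingers": -1}
    - {"offset": [0, 0, 0.002], "rot": [0, 0, 0], "fingers": -1}

```text
t: 11.1
position: [0.5731, -0.0915, 0.1564]
ee_rot: [3.137, 0.0, 1.459]
ft_force: [-1.2, -0.0, 2.1]
width: 0.0237
```

Request:
send_rows:
  plan:
    - {"offset": [0, -0.001, 0.0005], "rot": [0, 0, 0], "fingers": -1}
    - {"offset": [0, -0.002, 0.0005], "rot": [0, 0, 0], "fingers": -1}
    - {"offset": [0, -0.003, 0.0005], "rot": [0, 0, 0], "fingers": -1}
    - {"offset": [0, -0.004, 0.0005], "rot": [0, 0, 0], "fingers": -1}
    - {"offset": [0, -0.004, 0.0005], "rot": [0, 0, 0], "fingers": -1}

```text
t: 11.72
position: [0.5688, -0.0911, 0.1553]
ee_rot: [3.138, 0.0, 1.459]
ft_force: [2.4, -0.9, 0.5]
width: 0.0236
```

Request:
send_rows:
  plan:
    - {"offset": [0, 0, 0.0005], "rot": [0, 0, 0], "fingers": -1}
    - {"offset": [0, 0, 0.001], "rot": [0, 0, 0], "fingers": -1}
    - {"offset": [0, 0, 0.001], "rot": [0, 0, 0], "fingers": -1}

```text
t: 12.1
position: [0.5688, -0.0911, 0.1542]
ee_rot: [3.138, -0.0, 1.459]
ft_force: [2.7, -0.1, -1.8]
width: 0.0238
```

Request:
send_rows:
  plan:
    - {"offset": [0, 0, 0.0005], "rot": [0, 0, 0], "fingers": -1}
    - {"offset": [0, 0, 0.001], "rot": [0, 0, 0], "fingers": -1}
    - {"offset": [0, 0, 0.0015], "rot": [0, 0, 0], "fingers": -1}
    - {"offset": [0, 0, 0.0015], "rot": [0, 0, 0], "fingers": -1}

```text
t: 12.6
position: [0.5688, -0.0911, 0.1529]
ee_rot: [3.138, 0.0, 1.459]
ft_force: [2.2, 0.2, -0.8]
width: 0.0237
```

```bash
python3 - <<'E'
from h import *
s=telemetry.observe();print(s['ft_force'],s['position'],s['ee_rot'])
S=snap('side','side9');a=S['pixels']
cv2.imwrite('pics/c9.png',np.hstack([cv2.resize(a[130:180,265:325],None,fx=6.5,fy=6.5,interpolation=2),cv2.resize(load('side8')['pixels'][130:180,265:325],None,fx=6.5,fy=6.5,interpolation=2)]))
E
```

```text
[ 2.15941538  0.21734568 -0.82014491] [ 0.56883522 -0.09107004  0.15286371] [3.13795816e+00 4.71112041e-05 1.45882650e+00]
```

View pics/c9.png

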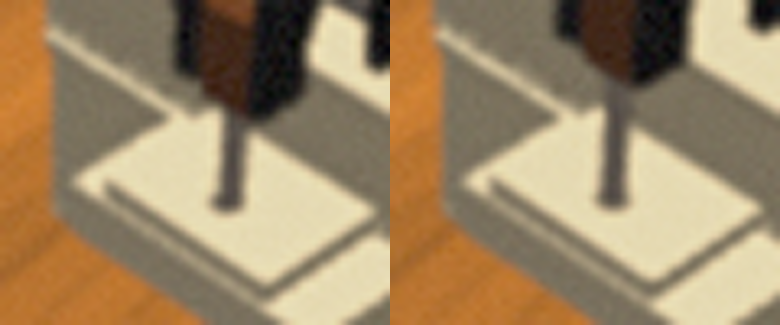

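Request:
send_rows:
  plan:
    - {"offset": [0, 0, 0.0005], "rot": [0, 0, 0], "fingers": -1}
    - {"offset": [0, 0, 0.001], "rot": [0, 0, 0], "fingers": -1}
    - {"offset": [0, 0, 0.0015], "rot": [0, 0, 0], "fingers": -1}
    - {"offset": [0, 0, 0.0015], "rot": [0, 0, 0], "fingers": -1}

```text
t: 13.15
position: [0.5689, -0.0911, 0.1514]
ee_rot: [3.138, 0.0, 1.459]
ft_force: [1.9, 0.4, -0.3]
width: 0.0235
```

Request:
send_rows:
  plan:
    - {"offset": [0, 0, 0.0005], "rot": [0, 0, 0], "fingers": -1}
    - {"offset": [0, 0, 0.001], "rot": [0, 0, 0], "fingers": -1}
    - {"offset": [0, 0, 0.0015], "rot": [0, 0, 0], "fingers": -1}
    - {"offset": [0, 0, 0.002], "rot": [0, 0, 0], "fingers": -1}
    - {"offset": [0, 0, 0.002], "rot": [0, 0, 0], "fingers": -1}

```text
t: 13.78
position: [0.5689, -0.0911, 0.1497]
ee_rot: [3.138, 0.0, 1.459]
ft_force: [-0.2, 0.1, 1.9]
width: 0.024
```

```bash
python3 - <<'E'
from h import *
S=snap('side','side10')
K=lambda n:cv2.cvtColor(load(n)['pixels'],6).astype(np.float32)
A=K('side0')
for n in('side8','side9','side10'):
    B=K(n)
    for nm,(x,y,w,h) in dict(lid=(350,120,56,50),ref=(335,165,50,40),tab=(296,165,30,20)).items():
        a=A[y:y+h,x:x+w];b=B[y:y+h,x:x+w]
        print(n,nm,cv2.phaseCorrelate(a,b,cv2.createHanningWindow((w,h),cv2.CV_32F)))
p=proj(S,[[.57,-.1,.12],[.57-.00994,-.1+.0011,.12]]);print('10mm ->',p[1]-p[0])
cv2.imwrite('pics/c10.png',cv2.resize(S['pixels'][110:190,260:360],None,fx=7,fy=7,interpolation=2))
E
```

```text
side8 lid ((0.09919977847358652, 0.03447960531604366), 0.9752498410542806)
side8 ref ((-0.19099966284347403, -0.05880325498742067), 0.9582862443923951)
side8 tab ((0.0987738386156245, 0.211374239754905), 0.8896534434954325)
side9 lid ((0.49658432670890207, 0.23290268763655675), 0.9477350250879923)
side9 ref ((0.09982546345753818, 0.37359380438935474), 0.6033747389316558)
side9 tab ((0.6450704760267207, 0.689899410999784), 0.628434309164683)
side10 lid ((0.5207469919313041, 0.17947937923076296), 0.9949711524645487)
side10 ref ((0.06366443141257605, 0.37188795205604563), 0.673435691833496)
side10 tab ((0.4520795013430998, 0.3521498924481996), 0.5825566093126933)
10mm -> [3.25991781 1.98588526]
```

View pics/c10.png

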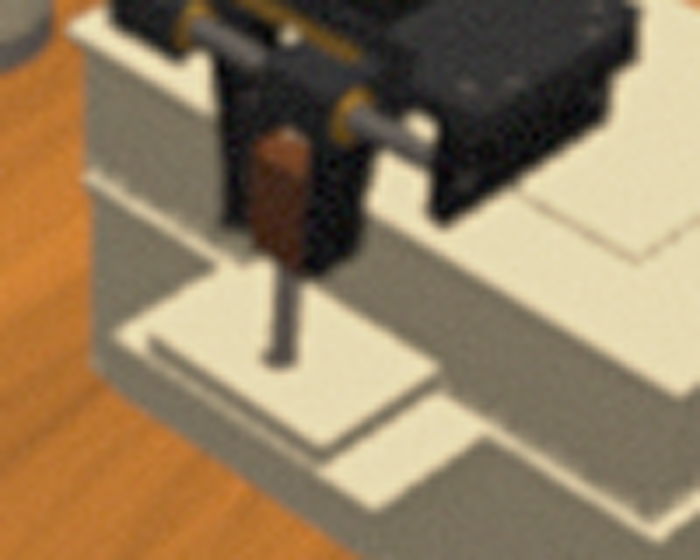

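Request:
send_rows:
  plan:
    - {"offset": [0, -0.0005, 0], "rot": [0, 0, 0], "fingers": -1}
    - {"offset": [0, -0.001, 0], "rot": [0, 0, 0], "fingers": -1}
    - {"offset": [0, -0.0015, 0], "rot": [0, 0, 0], "fingers": -1}
    - {"offset": [0, -0.002, 0], "rot": [0, 0, 0], "fingers": -1}
    - {"offset": [0, -0.002, 0], "rot": [0, 0, 0], "fingers": -1}

```text
t: 14.45
position: [0.5671, -0.0909, 0.1495]
ee_rot: [3.137, 0.0, 1.459]
ft_force: [2.3, -0.9, 1.1]
width: 0.0234
```

Request:
send_rows:
  plan:
    - {"offset": [0, -0.001, 0.0003], "rot": [0, 0, 0], "fingers": -1}
    - {"offset": [0, -0.002, 0.0003], "rot": [0, 0, 0], "fingers": -1}
    - {"offset": [0, -0.003, 0.0003], "rot": [0, 0, 0], "fingers": -1}
    - {"offset": [0, -0.003, 0.0003], "rot": [0, 0, 0], "fingers": -1}

```text
t: 14.95
position: [0.5651, -0.0908, 0.1493]
ee_rot: [3.135, 0.0, 1.459]
ft_force: [5.7, -0.7, -2.8]
width: 0.0236
```

```bash
python3 - <<'E'
from h import *
S=snap('side','side11')
K=lambda n:cv2.cvtColor(load(n)['pixels'],6).astype(np.float32)
A=K('side0')
for n in('side9','side10','side11'):
    B=K(n)
    for nm,(x,y,w,h) in dict(lid=(350,120,56,50),tab=(296,165,30,20)).items():
        print(n,nm,cv2.phaseCorrelate(A[y:y+h,x:x+w],B[y:y+h,x:x+w],cv2.createHanningWindow((w,h),cv2.CV_32F)))
s=telemetry.observe();print(s['ft_force'],s['ft_torque'],s['position'])
# robust: front lid corner template match
t=A[120:145,385:410]
for n in('side8','side9','side10','side11'):
    r=cv2.matchTemplate(cv2.resize(K(n)[110:155,375:425],None,fx=8,fy=8,interpolation=2),cv2.resize(t,None,fx=8,fy=8,interpolation=2),5)
    print(n,np.array(cv2.minMaxLoc(r)[3])/8-10)
E
```

```text
side9 lid ((0.47013561292612494, 0.1953756156610602), 0.9829917125701905)
side9 tab ((0.3110778842158748, 0.33416735521274), 0.9786511468887329)
side10 lid ((0.5904593149876831, 0.1892405473796792), 1.0410545247395833)
side10 tab ((1.0001955880546785, 0.27339816767668523), 0.810355741182963)
side11 lid ((1.035713943385467, 0.6036809438073547), 0.8405949331919352)
side11 tab ((2.195120721350886, 2.0848419654319486), 0.3348051349322001)
[ 5.55998023 -1.49102037 -2.48569022] [-0.34356025 -1.74284469 -0.01250997] [ 0.56506415 -0.09080489  0.1493067 ]
side8 [0. 0.]
side9 [0.75  0.375]
side10 [0.75  0.375]
side11 [2. 1.]
```

Request:
send_rows:
  plan:
    - {"offset": [0, 0.001, 0], "rot": [0, 0, 0], "fingers": -1}
    - {"offset": [0, 0.001, 0.0005], "rot": [0, 0, 0], "fingers": -1}
    - {"offset": [0, 0.001, 0.001], "rot": [0, 0, 0], "fingers": -1}
    - {"offset": [0, 0.001, 0.0015], "rot": [0, 0, 0], "fingers": -1}
    - {"offset": [0, 0.001, 0.0015], "rot": [0, 0, 0], "fingers": -1}

```text
t: 15.62
position: [0.5655, -0.0908, 0.1479]
ee_rot: [3.136, 0.0, 1.459]
ft_force: [3.9, -1.3, 2.2]
width: 0.0237
```

Request:
send_rows:
  plan:
    - {"offset": [0, 0, 0.0005], "rot": [0, 0, 0], "fingers": -1}
    - {"offset": [0, 0, 0.001], "rot": [0, 0, 0], "fingers": -1}
    - {"offset": [0, 0, 0.0015], "rot": [0, 0, 0], "fingers": -1}
    - {"offset": [0, 0, 0.0015], "rot": [0, 0, 0], "fingers": -1}

```text
t: 16.12
position: [0.5656, -0.0908, 0.1464]
ee_rot: [3.136, 0.0, 1.459]
ft_force: [5.6, -0.8, 2.0]
width: 0.0237
```

Request:
send_rows:
  plan:
    - {"offset": [0, 0.0008, 0], "rot": [0, 0, 0], "fingers": -1}
    - {"offset": [0, 0.0008, 0.001], "rot": [0, 0, 0], "fingers": -1}
    - {"offset": [0, 0.0008, 0.002], "rot": [0, 0, 0], "fingers": -1}
    - {"offset": [0, 0.0008, 0.002], "rot": [0, 0, 0], "fingers": -1}

```text
t: 16.62
position: [0.5658, -0.0908, 0.144]
ee_rot: [3.138, 0.0, 1.459]
ft_force: [5.5, -1.6, 1.5]
width: 0.0236
```

Request:
send_rows:
  plan:
    - {"offset": [0, 0.0008, 0.001], "rot": [0, 0, 0], "fingers": -1}
    - {"offset": [0, 0.0008, 0.002], "rot": [0, 0, 0], "fingers": -1}
    - {"offset": [0, 0.0008, 0.003], "rot": [0, 0, 0], "fingers": -1}
    - {"offset": [0, 0.0008, 0.003], "rot": [0, 0, 0], "fingers": -1}

```text
t: 17.12
position: [0.5661, -0.0907, 0.1408]
ee_rot: [3.139, -0.0, 1.459]
ft_force: [3.0, -1.2, -0.1]
width: 0.0237
```

Request:
send_rows:
  plan:
    - {"offset": [0, 0.0005, 0.001], "rot": [0, 0, 0], "fingers": -1}
    - {"offset": [0, 0.0005, 0.002], "rot": [0, 0, 0], "fingers": -1}
    - {"offset": [0, 0.0005, 0.003], "rot": [0, 0, 0], "fingers": -1}
    - {"offset": [0, 0.0005, 0.004], "rot": [0, 0, 0], "fingers": -1}
    - {"offset": [0, 0.0005, 0.004], "rot": [0, 0, 0], "fingers": -1}

```text
t: 17.75
position: [0.5668, -0.0906, 0.1369]
ee_rot: [3.139, -0.0, 1.459]
ft_force: [1.0, 0.4, 0.8]
width: 0.0238
```

Request:
send_rows:
  plan:
    - {"offset": [0, 0, 0.001], "rot": [0, 0, 0], "fingers": -1}
    - {"offset": [0, 0, 0.002], "rot": [0, 0, 0], "fingers": -1}
    - {"offset": [0, 0, 0.003], "rot": [0, 0, 0], "fingers": -1}
    - {"offset": [0, 0, 0.004], "rot": [0, 0, 0], "fingers": -1}
    - {"offset": [0, 0, 0.004], "rot": [0, 0, 0], "fingers": -1}

```text
t: 18.38
position: [0.567, -0.0906, 0.1328]
ee_rot: [3.138, -0.0, 1.459]
ft_force: [1.6, 1.5, 0.0]
width: 0.0236
```

Request:
send_rows:
  plan:
    - {"offset": [0, 0, 0.001], "rot": [0, 0, 0], "fingers": -1}
    - {"offset": [0, 0, 0.002], "rot": [0, 0, 0], "fingers": -1}
    - {"offset": [0, 0, 0.003], "rot": [0, 0, 0], "fingers": -1}
    - {"offset": [0, 0, 0.004], "rot": [0, 0, 0], "fingers": -1}
    - {"offset": [0, 0, 0.004], "rot": [0, 0, 0], "fingers": -1}

```text
t: 19.0
position: [0.5672, -0.0908, 0.1289]
ee_rot: [3.138, -0.0, 1.459]
ft_force: [0.1, 3.3, -0.9]
width: 0.0237
```

```bash
python3 - <<'E'
from h import *
S=snap('side','side12')
print(telemetry.observe()['ft_force'])
cv2.imwrite('pics/c12.png',cv2.resize(S['pixels'][110:190,260:360],None,fx=7,fy=7,interpolation=2))
E
```

```text
[ 0.58556618  1.43898289 -0.73004452]
```

View pics/c12.png

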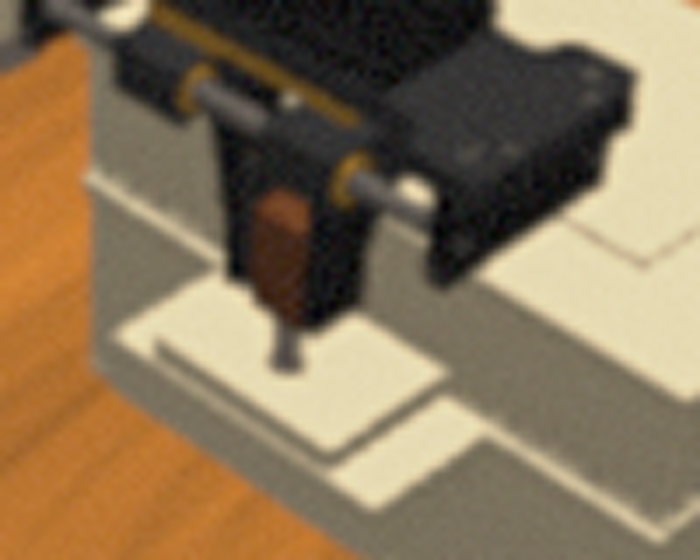

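Request:
send_rows:
  plan:
    - {"offset": [0, 0, 0.001], "rot": [0, 0, 0], "fingers": -1}
    - {"offset": [0, 0, 0.002], "rot": [0, 0, 0], "fingers": -1}
    - {"offset": [0, 0, 0.003], "rot": [0, 0, 0], "fingers": -1}
    - {"offset": [0, 0, 0.004], "rot": [0, 0, 0], "fingers": -1}
    - {"offset": [0, 0, 0.005], "rot": [0, 0, 0], "fingers": -1}
    - {"offset": [0, 0, 0.005], "rot": [0, 0, 0], "fingers": -1}

```text
t: 19.8
position: [0.5671, -0.0909, 0.1239]
ee_rot: [3.138, -0.0, 1.459]
ft_force: [0.1, 1.9, -1.3]
width: 0.0239
```

Request:
send_rows:
  plan:
    - {"offset": [0, 0, 0.001], "rot": [0, 0, 0], "fingers": -1}
    - {"offset": [0, 0, 0.002], "rot": [0, 0, 0], "fingers": -1}
    - {"offset": [0, 0, 0.003], "rot": [0, 0, 0], "fingers": -1}
    - {"offset": [0, 0, 0.004], "rot": [0, 0, 0], "fingers": -1}
    - {"offset": [0, 0, 0.005], "rot": [0, 0, 0], "fingers": -1}
    - {"offset": [0, 0, 0.005], "rot": [0, 0, 0], "fingers": -1}

```text
t: 20.55
position: [0.5672, -0.0909, 0.119]
ee_rot: [3.138, 0.0, 1.459]
ft_force: [0.8, 2.5, -1.2]
width: 0.024
```

Request:
send_rows:
  plan:
    - {"offset": [0, 0, 0.001], "rot": [0, 0, 0], "fingers": -1}
    - {"offset": [0, 0, 0.002], "rot": [0, 0, 0], "fingers": -1}
    - {"offset": [0, 0, 0.003], "rot": [0, 0, 0], "fingers": -1}
    - {"offset": [0, 0, 0.004], "rot": [0, 0, 0], "fingers": -1}
    - {"offset": [0, 0, 0.005], "rot": [0, 0, 0], "fingers": -1}
    - {"offset": [0, 0, 0.005], "rot": [0, 0, 0], "fingers": -1}

```text
t: 21.3
position: [0.5672, -0.0909, 0.1139]
ee_rot: [3.138, -0.0, 1.459]
ft_force: [0.6, 2.8, -1.0]
width: 0.0238
```

```bash
python3 - <<'E'
from h import *
S=snap('side','side13')
print(telemetry.observe()['ft_force'])
cv2.imwrite('pics/c13.png',cv2.resize(S['pixels'][110:190,260:360],None,fx=7,fy=7,interpolation=2))
E
```

```text
[ 0.7392757   2.92866298 -0.9946946 ]
```

View pics/c13.png

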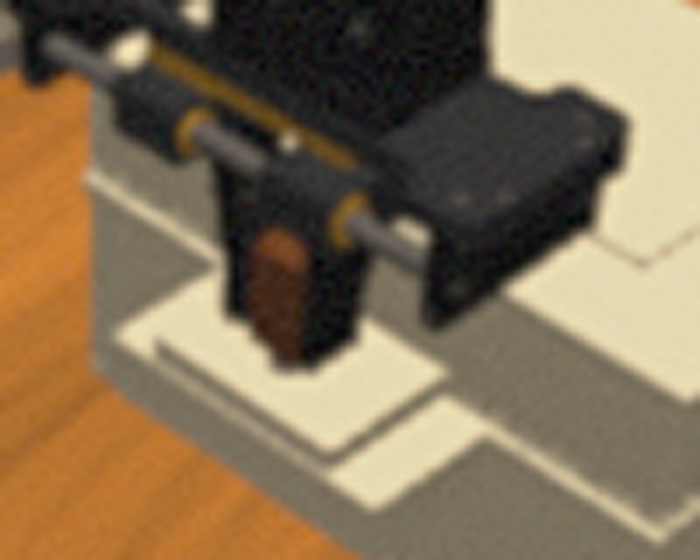

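Request:
send_rows:
  plan:
    - {"offset": [0, 0, 0.001], "rot": [0, 0, 0], "fingers": -1}
    - {"offset": [0, 0, 0.002], "rot": [0, 0, 0], "fingers": -1}
    - {"offset": [0, 0, 0.003], "rot": [0, 0, 0], "fingers": -1}
    - {"offset": [0, 0, 0.003], "rot": [0, 0, 0], "fingers": -1}

```text
t: 21.85
position: [0.5672, -0.0909, 0.111]
ee_rot: [3.138, 0.0, 1.459]
ft_force: [1.6, 3.1, -1.7]
width: 0.024
```

Request:
send_rows:
  plan:
    - {"offset": [0, 0, 0.001], "rot": [0, 0, 0], "fingers": -1}
    - {"offset": [0, 0, 0.002], "rot": [0, 0, 0], "fingers": -1}
    - {"offset": [0, 0, 0.002], "rot": [0, 0, 0], "fingers": -1}

```text
t: 22.22
position: [0.5672, -0.0909, 0.109]
ee_rot: [3.138, 0.0, 1.459]
ft_force: [1.2, 3.3, -0.5]
width: 0.024
```

Request:
send_rows:
  plan:
    - {"offset": [0, 0, 0.001], "rot": [0, 0, 0], "fingers": -1}
    - {"offset": [0, 0, 0.0015], "rot": [0, 0, 0], "fingers": -1}
    - {"offset": [0, 0, 0.0015], "rot": [0, 0, 0], "fingers": -1}

```text
t: 22.6
position: [0.5673, -0.0909, 0.1085]
ee_rot: [3.137, 0.0, 1.459]
ft_force: [-1.8, 4.1, 4.4]
width: 0.0236
```

Request:
send_rows:
  plan:
    - {"offset": [0, 0, 0.0005], "rot": [0, 0, 0], "fingers": -1}
    - {"offset": [0, 0, 0.001], "rot": [0, 0, 0], "fingers": -1}
    - {"offset": [0, 0, 0.001], "rot": [0, 0, 0], "fingers": -1}

```text
t: 22.98
position: [0.5675, -0.0909, 0.1084]
ee_rot: [3.137, 0.001, 1.459]
ft_force: [-3.1, 3.6, 9.0]
width: 0.0236
```

```bash
python3 - <<'E'
from h import *
S=snap('side','side14')
cv2.imwrite('pics/c14.png',cv2.resize(S['pixels'][120:180,265:340],None,fx=9,fy=9,interpolation=2))
E
```

```text
(no output)
```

View pics/c14.png

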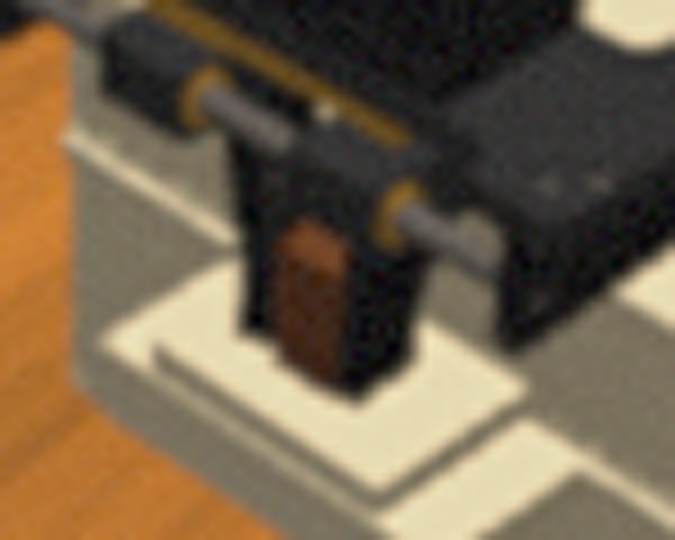

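Request:
send_rows:
  plan:
    - {"offset": [0.0005, 0.0003, -0.001], "rot": [0, 0, 0], "fingers": -1}
    - {"offset": [0.0005, 0.0003, -0.0015], "rot": [0, 0, 0], "fingers": -1}
    - {"offset": [0.0005, 0.0003, -0.0015], "rot": [0, 0, 0], "fingers": 0}
    - {"offset": [0.0005, 0.0003, -0.0015], "rot": [0, 0, 0], "fingers": 0.2}
    - {"offset": [0.0005, 0.0003, -0.0015], "rot": [0, 0, 0], "fingers": 0.2}
    - {"offset": [0.0005, 0.0003, -0.0015], "rot": [0, 0, 0], "fingers": 0.2}
    - {"offset": [0.0005, 0.0003, -0.0015], "rot": [0, 0, 0], "fingers": 0.2}

```text
t: 23.9
position: [0.5676, -0.0905, 0.1081]
ee_rot: [3.138, 0.0, 1.459]
ft_force: [0.2, 0.6, 0.1]
width: 0.0515
```

```bash
python3 - <<'E'
from h import *
S=snap('side','side15')
cv2.imwrite('pics/c15.png',cv2.resize(S['pixels'][120:180,265:340],None,fx=9,fy=9,interpolation=2))
E
```

```text
(no output)
```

View pics/c15.png

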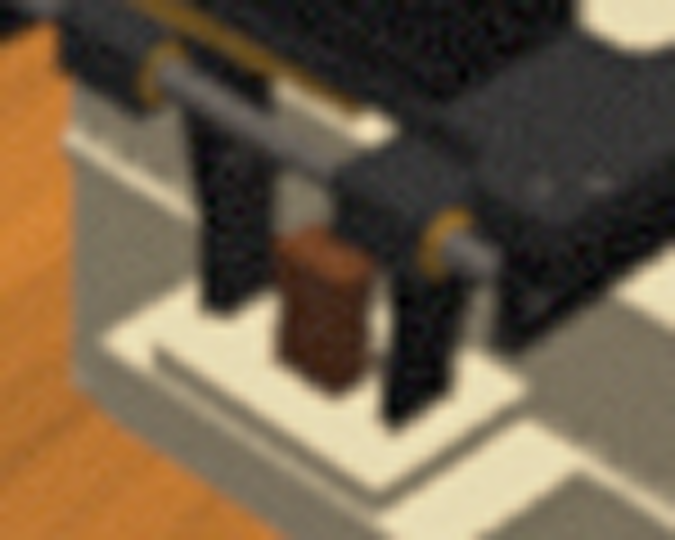

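The fingers are open and clear, and the head stands upright flat on the tab. I'll rise straight up and check in both views.

Request:
send_rows:
  plan:
    - {"offset": [0, 0, -0.01], "rot": [0, 0, 0], "fingers": 0.2}
    - {"offset": [0, 0, -0.03], "rot": [0, 0, 0], "fingers": 0.2}
    - {"offset": [0, 0, -0.06], "rot": [0, 0, 0], "fingers": 0.2}
    - {"offset": [0, 0, -0.1], "rot": [0, 0, 0], "fingers": 0.2}
    - {"offset": [0, 0, -0.15], "rot": [0, 0, 0], "fingers": 0.2}
    - {"offset": [0, 0, -0.18], "rot": [0, 0, 0], "fingers": 0.2}
    - {"offset": [-0.05, 0, -0.18], "rot": [0, 0, 0], "fingers": 0.2}
    - {"offset": [-0.1, 0, -0.18], "rot": [0, 0, 0], "fingers": 0.2}
    - {"offset": [-0.15, 0, -0.18], "rot": [0, 0, 0], "fingers": 0.2}
    - {"offset": [-0.2, 0, -0.18], "rot": [0, 0, 0], "fingers": 0.2}
    - {"offset": [-0.2, 0, -0.18], "rot": [0, 0, 0], "fingers": 0.2}

```text
t: 25.32
position: [0.5426, -0.2952, 0.2892]
ee_rot: [3.137, 0.003, 1.45]
ft_force: [0.5, 0.0, -0.4]
width: 0.0522
```

```bash
python3 - <<'E'
from h import *
S=snap('side','side16');T=snap('top','top16')
r=lambda i,x,y:cv2.resize(i[y:y+80,x:x+80],None,fx=5,fy=5,interpolation=2)
cv2.imwrite('pics/c16.png',np.hstack([r(S['pixels'],265,110),r(T['pixels'],320,150)]))
cv2.imwrite('pics/c17.png',cv2.resize(S['pixels'],None,fx=1.2,fy=1.2))
E
```

```text
(no output)
```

View pics/c16.png

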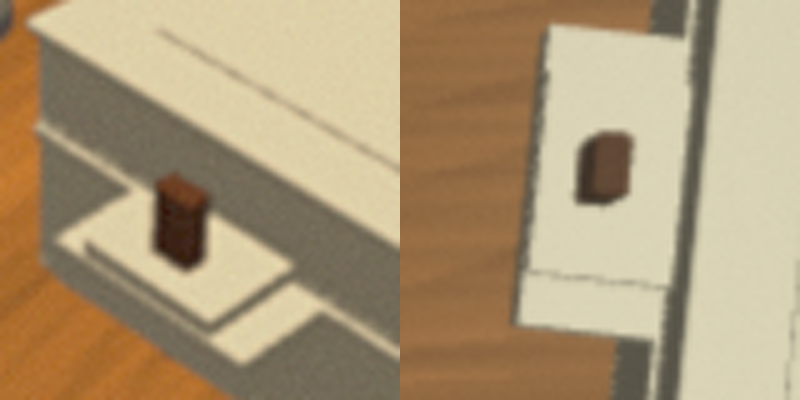

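View pics/c17.png

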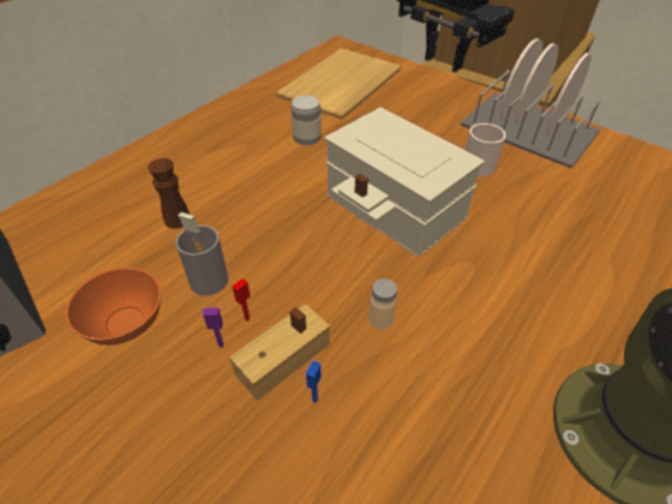

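```bash
python3 - <<'E'
from h import *
from bench import close_job
S=load('side16');T=load('top16');f=lambda x,y,ox,oy,k:(x/k+ox-.4,y/k+oy-.4)
print(tri(S,f(182,188,265,110,5),T,f(617-400,163,320,150,5)), telemetry.observe()['joint_vel'])
print(close_job())
E
```

```text
(array([ 0.56927447, -0.09139057,  0.14073772]), np.float64(0.0023980233186424124)) [-0.0238818  -0.01059435 -0.03180898  0.01230456 -0.00468831 -0.00224274
 -0.0022457 ]
the job is handed in; nothing more can be done
None
```

The long pin is home in both tabs and released. The job was handed in at about 25 s, well inside the 61 s limit.

**What I did:** I lifted the long pin, the left one with the visible shank, from the oak rest and lowered it into the upper tab's hole. I then drew the upper tub about 6 mm towards the robot until the tip dropped into the hidden hole. Finally I pressed the pin past the catch until its head stopped on the tab, let go and moved the arm clear.

**Last checks:**
- **Seating:** at the end the pin pushed back with about 9 N and did not move further. The head top measures about 141 mm up against an expected 141.5 mm, and the pin looks upright and flat on the tab in both views.
- **Forces:** the highest readings between moves were about 9 N vertical and 6 N sideways, against the 40 N limit.
- **Surroundings:** the short pin and the bystanders look unmoved. I judged this by eye and did not measure it.

**What disagreed:**
- **Drop-in point:** it was not a clean single event. There was a faint contact at 12 mm depth, then the pin sank further before the tub was fully drawn in.
- **Spring catch:** I felt no distinct peak there, so I judge that it was passed from the depth reached.
- **Measurement error:** the two camera rays for the final head-top point missed each other by 2.4 mm. The earlier camera heights for the pins in the rest were 4–5 mm below the stated ones.

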